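# Isolate the supply board, draw the blown fuse and hold it to the inspection camera

## Robot

A 6-joint arm with a two-finger parallel gripper is mounted at the origin on a cart in front of the work surface, level with it; the furniture and walls round the work are solid. World frame = base frame: x ahead of the robot, y to its left, z up, the work surface at z = 0. Lengths are in m, angles in rad, forces in N, time in s.
With the tool pointing down it reaches from about 0.225 to 0.875 m from the base axis. Payload 3.4 kg.
Tool frame: the origin (TCP) lies at the very end of the fingers, on their centre line; the grasp point (between the pads) lies behind it (grip_depth is the z of the grasp point in the tool frame, in m); z points along the fingers, y is the line along which they close (so a half turn about z gives the same grasp; the last joint's range is limited). The gripper opens to 85 mm and grips with 20 to 120 N. Pads are 22 mm wide; open, the fingers measure 114 mm over their backs; the gripper's body (76 mm by 85 mm) begins 54 mm behind the grasp point. The pads swing forward as they close: fully open they stand 13 mm farther back than shut.
Start: joints at [-1.346, 0.276, 1.505, -0, 1.361, -0.121], TCP at [0.195, -0.541, 0.207] pointing down, gripper open.
Joint ranges: [-2.89, 2.89], [-0.75, 2.08], [0.22, 2.7], [-1.18, 4.32], [0.11, 2.71], [-2.7, 2.7]. Speed limits (rad/s): [2.57, 2.57, 3.14, 3.14, 3.14, 3.14].

## Interface

Orientations are given as a unit quaternion [w, x, y, z].
In Python, from station import * gives the robot as it stands.
- The arm moves only by the shell command python3 -m inch 'ROWS' [FORCE]. ROWS is JSON, a list of rows, each a list of 3 entries, a list of its own where there are three numbers: the opening, from 0 (shut) to 1 (fully open), then the shift along the tool's x, y, z in mm, then the turn about the tool's z in degrees. A call has 1 to 10 rows; each row shifts and turns the commanded pose from where the row before left it, along the tool's axes as they then stand; what a row does not reach is not made up. A row lasts 1/8 s, in which the tool goes at most 62.5 mm and 10.7 degrees, less where a joint would pass 70% of its speed; a pose out of reach is approached as far as the arm can. A call with a gripper value outside its range is refused whole. The fingers move at their own pace and stop on an object; FORCE is the grip in N (left out, the last holds). Time passes only in rows, so rows that do not move let the fingers close. It gives the time, the measured TCP pose, the force, the opening and the grip force at its end, in the units of the state.
- get_state(): the state, without advancing time (a new reading comes with each control period).
- grab_frame(name): name is "scene" or "side" or "wrist"; returns a dict with "pixels" (480x640x3 uint8, blue, green, red), "range_z" (480x640 float32, m along the optical axis (not along the pixel's ray), 0 where there is no reading), "camera_matrix" (3x3 intrinsics, pixels), "k1" (the pictures are not rectified: a ray, as slopes to the right and down, at radius r is drawn at 1 + k1 r^2 times it, then the intrinsics apply), "R" (3x3) and "t" (3): a world point X has camera coordinates R X + t. Camera axes: x right, y down, z forward; pixel columns grow to the right and rows downward; lengths in m; the calibration is good to about 2 mm. A picture is of the moment at which its call begins.
- hand_in(): hands the job in; it is judged then, once.
The state is a dict: "time": time; "joints": joint angles; "joint_vel": joint speeds; "tau": joint torques, N m; "tool_pos": TCP position; "orientation": TCP orientation; "wrist_force": force on the tool from outside, world axes, zero at the start; "ft_torque": the same for the moment, N m; "width": opening from 0.0 (shut) to 1.0 (fully open); "finger_force": force on a finger pad.
Only numpy, scipy, OpenCV 4.12 (cv2) and the standard library are available. Lean on these libraries where they do the work, as an engineer would, in place of code of your own. Each camera call takes 0.05 s, during which the arm holds its last target. There are 200 camera calls.

## Task

A fuse has blown on the bench's fused supply board: it is the one whose striker pin has popped out of its end cap. First switch the board off with the main switch's lever, then draw that fuse out of its spring clips and hold it up to the inspection camera, the pin pointing straight into the lens with its tip about 10 cm in front of the glass, in the middle of the view. Leave the other two fuses in their clips, keep off the camera, and finish still holding the fuse there, steady in the gripper.

Things in the scene. Friction and masses are not known exactly. Their poses are not given: they have to be found in the camera images.
- panel: Supply board fixed flat on the bench: grey steel plate 210 (x) x 300 (y) x 6 mm. Origin: centre of its underside; x away from the robot, y left, z up; it may be turned by up to 0.25 rad. The main switch is at y = +105 mm, the three fuse ways side by side at y = -5, -60 and -115 mm. Busbar at the near edge and terminals behind the ways stay under 33 mm above the bench.
- switch_nose (a point): Centre of the top of the main switch's grey nose (78 x 50 mm), 55 mm above the bench, at x = 0, y = +105 mm on the board; the black case under it is 130 x 56 mm, 46 mm high. The lever stands out of the nose.
- middle_way (a point): Middle of the fuse axis in the middle way, 50 mm above the bench. A way: black base 130 x 34 mm, top 24 mm above the bench, and two pairs of brass spring jaws at x = +30 and -30 mm (each 12 mm wide in x, 29 mm across in y, tips 66 mm above the bench). Each fuse lies along the board's x axis.
- fuse_blown: The blown cartridge fuse: white ceramic tube 19 mm thick, steel end caps 21 mm, 76 mm long, about 60 g, in any of the three ways. Origin at its middle, on its axis; x runs along it to the end with the popped pin, the end away from the robot. 40 mm of tube lie free between the jaws, whose lips hold it: lifted straight up it resists with 10 to 20 N over the first 10 mm and is clear of them 28 mm up.
- pin_tip (a point): Tip of the blown fuse's popped striker pin: brass, 5 mm thick, standing 12 mm out of the middle of the end cap; the tip is 50 mm from the fuse's middle along its x axis.
- fuse_good_1: One of the two sound fuses, same as the blown one but without a pin; stays in its clips. Origin at its middle, x along it.
- fuse_good_2: The other sound fuse, likewise.
- main_lever (a joint): Main switch lever, hinged about the board's y axis 36 mm above the bench under the nose's centre: 0 = on (as at the start), leaning 0.5 rad away from the robot; 1.0 rad = off, leaning 0.5 rad to the robot's side. An over-centre spring holds it at either end (about 4 N at the tip, 7 N near the nose); past the middle (0.5) it snaps over.
- lever_tip (a point): Middle of the black lever's rounded top, 58 mm from its hinge; the lever is 10 to 13 mm thick and 26 mm wide in the board's y.
- camera_head: Inspection camera on a column stand (heavy base 100 x 130 mm), fixed: white body 66 x 44 x 40 mm behind a black lens barrel with a 42 mm light ring. Origin: centre of the lens front, 0.26 m above the bench. It looks along its own -x axis, to the robot's side and 25 degrees downward; so +x points into the lens and upward, y is left. The stand's yaw varies, its tilt does not.

How it is judged:
On the way, in this order (a step that is already met when the one before it is completed fails the run):
1. the main switch is off, all fuses still in their clips (value of joint main_lever above 0.88 rad and distance of fuse_blown from where it was at the start of the episode below 0.008 m), for 0.2 s.
2. the blown fuse is drawn clear of its clips (height (world z) of fuse_blown above 0.08 m and contact force between the fingers and fuse_blown above 1 N and contact force between fuse_blown and panel below 0.2 N), for 0.1 s.
At the end, for the whole second after the job is handed in: Fuse held still (under 20 mm/s), touching only the gripper; pin within 10 degrees of the optical axis, tip 85 to 115 mm before the lens, at most 10 mm off axis sideways and up or down; fuse over 120 mm up; switch off; the sound fuses moved under 6 mm (x of pin_tip in the frame of camera_head between -0.115 and -0.085 m and y of pin_tip in the frame of camera_head between -0.01 and 0.01 m and z of pin_tip in the frame of camera_head between -0.01 and 0.01 m and x of fuse_blown in the frame of camera_head below -0.13 m and angle between the x axis of fuse_blown and the x axis of camera_head, either way round below 0.175 rad and height (world z) of fuse_blown above 0.12 m and linear speed of fuse_blown below 0.02 m/s and contact force between the fingers and fuse_blown above 1 N and contact force between fuse_blown and panel below 0.2 N and value of joint main_lever above 0.88 rad and distance of each of fuse_good_1, fuse_good_2 from where it was at the start of the episode below 0.006 m); the arm keeps its last pose, push and grip.
It fails at once if the blown fuse drawn (more than 10 mm) while the switch is not off (distance of fuse_blown from where it was at the start of the episode above 0.01 m and value of joint main_lever below 0.7 rad).
It fails at once if a sound fuse pulled from its clips (moved more than 10 mm) (distance of any of fuse_good_1, fuse_good_2 from where it was at the start of the episode above 0.01 m).
It fails at once if the camera touched with more than 2 N by the arm or the fuse (contact force between any of the arm, the fingers, fuse_blown and camera_head above 2 N).
It also fails if it takes over 64 s, if anything falls off the work surface, if the arm or the gripper's body presses on something with over 40 N, if the wrist force passes 120 N, or if a joint passes its speed limit or range.

## Working session

There is one attempt and no reset: what is moved stays moved. The work goes in short steps, Python scripts to look and compute and a shell command to move; the robot and the scene stay as the last step left them, time stands still between calls to the robot, and variables do not carry over. Pictures are saved under pics/ and viewed, at most 10 in all, crops included, and the job is handed in when it is done.

```bash
ls; mkdir -p pics; cat > h.py <<'E'
from station import *
import numpy as np, cv2
def cloud(f):
    K=f["camera_matrix"]; z=f["range_z"]; v,u=np.mgrid[0:480,0:640]
    xd=(u-K[0,2])/K[0,0]; yd=(v-K[1,2])/K[1,1]
    x,y=xd.copy(),yd.copy()
    for _ in range(10):
        s=1+f["k1"]*(x*x+y*y); x,y=xd/s,yd/s
    P=np.stack([x*z,y*z,z],-1)
    return (P-f["t"])@f["R"]   # world
E
python3 - <<'E'
from h import *
print(get_state())
for n in ("scene","side"):
    f=grab_frame(n); cv2.imwrite(f"pics/{n}0.png",f["pixels"]); np.savez(f"{n}0.npz",**f)
    print(n,(-f["R"].T@f["t"]).round(3),f["R"][2].round(2),f["k1"])
E
```

```text
pics
{'time': 0.0, 'joints': array([-1.34602213e+00,  2.76589045e-01,  1.50617191e+00, -1.15377774e-05,
        1.36068380e+00, -1.20975976e-01]), 'joint_vel': array([ 0.00102563, -0.00144677,  0.00118157, -0.00088696,  0.00197882,
       -0.00059139]), 'tau': array([-5.86937858e-05, -4.16781127e+01, -2.45807326e+01, -4.26956085e-04,
        1.12119236e-02,  3.35095663e-06]), 'tool_pos': array([ 0.1947406 , -0.54039306,  0.20602769]), 'orientation': array([-9.24510886e-04,  9.85093650e-01,  1.72016403e-01, -5.36729229e-05]), 'wrist_force': array([-0.35873698, -0.84414717, -0.32703066]), 'ft_torque': array([-0.00592954, -0.01744989, -0.00181046]), 'finger_force': 0.0, 'width': 1.0044338308235277}
scene [-0.066 -0.276  0.626] [ 0.73  0.42 -0.53] -0.09127054461929923
side [ 0.363 -0.614  0.659] [ 0.23  0.79 -0.58] -0.038012251984988046
```

View pics/scene0.png

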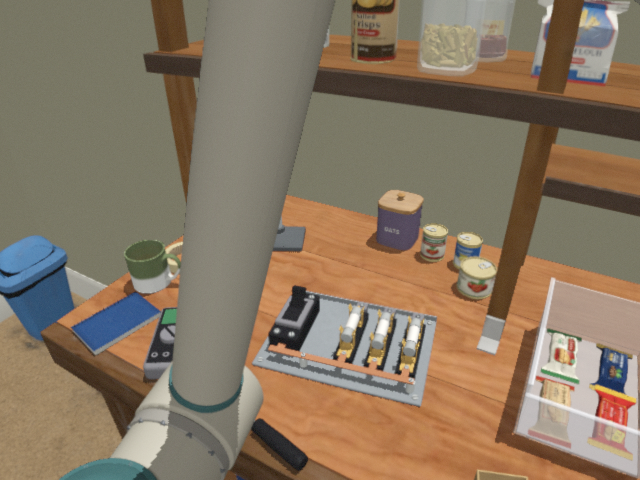

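View pics/side0.png

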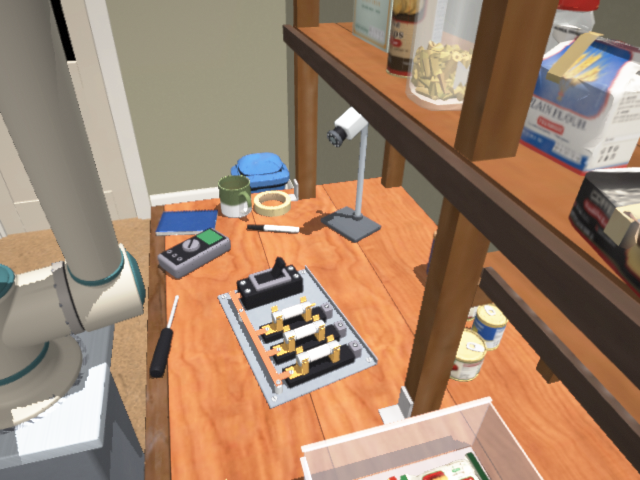

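The scene view shows the board around (345,345), the camera stand base near (290,238), and a shelf above. The side view shows the switch at (270,283), the ways at (295,315), (305,338) and (320,360), and the camera head at (348,124).

```bash
cat > a.py <<'E'
from h import *
out=[]
for n in ("scene","side"):
    f=dict(np.load(f"{n}0.npz")); P=cloud(f); px=f["pixels"].astype(int); z=P[...,2]; ok=f["range_z"]>0
    def at(u,v): return P[v,u].round(3)
    hsv=cv2.cvtColor(f["pixels"],cv2.COLOR_BGR2HSV).astype(int)
    bx=(P[...,0]>.25)&(P[...,0]<.75)&(P[...,1]>-.45)&(P[...,1]<.2)&ok
    # plate: low saturation at z~6mm
    m=bx&(z<.014)&(z>-.005)&(hsv[...,1]<50)&(hsv[...,2]>90)
    m=cv2.morphologyEx(m.astype(np.uint8),cv2.MORPH_OPEN,np.ones((3,3)))
    k,l,s,c=cv2.connectedComponentsWithStats(m)
    q=np.vstack([P[l==i][:,:2] for i in range(1,k) if s[i,4]>150])
    r=cv2.minAreaRect((q*1000).astype(np.float32)); print(n,"plate",r)
    # white tubes
    m=bx&(z>.04)&(z<.075)&(hsv[...,1]<40)&(hsv[...,2]>150)
    k,l,s,c=cv2.connectedComponentsWithStats(m.astype(np.uint8))
    for i in range(1,k):
        if s[i,4]>25: print(" white",s[i],P[l==i].mean(0).round(4),P[l==i].max(0).round(3))
    m=bx&(z>.07)&(z<.11)&(hsv[...,2]<90)
    if m.any(): print(" lever",P[m].mean(0).round(4),m.sum(),np.argwhere(m).mean(0),P[m].min(0).round(3),P[m].max(0).round(3))
    if n=="side":
        for u,v in [(300,45),(350,80),(420,130),(480,180),(290,30),(348,120),(360,120),(335,138),(362,180)]: print(u,v,at(u,v))
    (x0,y0,w,hh)=(255,275,190,125) if n=="scene" else (215,240,165,165)
    out.append(cv2.resize(f["pixels"][y0:y0+hh,x0:x0+w],(w*600//hh if n=="side" else 600,600 if n=="side" else 395),interpolation=cv2.INTER_CUBIC))
cv2.imwrite("pics/c_side.png",out[1]); 
f=dict(np.load("side0.npz"));a=cv2.resize(f["pixels"][95:245,300:400],(400,600),interpolation=cv2.INTER_CUBIC)
b=cv2.resize(out[1],(400,400));c=np.zeros((600,800,3),np.uint8);c[:,:400]=a;c[:400,400:]=b;cv2.imwrite("pics/c2.png",c)
E
python3 a.py
```

```text
scene plate ((537.8748168945312, -159.82412719726562), (273.8187255859375, 595.3086547851562), 7.624767780303955)
 white [276 296  36  30 228] [0.4683 0.0865 0.0554] [0.514 0.12  0.058]
 white [342 307  19  30 283] [ 0.4958 -0.0186  0.0585] [ 0.534 -0.002  0.063]
 white [373 313  18  31 297] [ 0.5045 -0.0729  0.0594] [ 0.544 -0.057  0.067]
 white [486 315  19   8  51] [ 0.6282 -0.2448  0.0528] [ 0.632 -0.228  0.055]
 white [405 318  16  33 311] [ 0.5158 -0.1259  0.0593] [ 0.555 -0.112  0.064]
 white [519 397  75  45 993] [ 0.4395 -0.3724  0.056 ] [ 0.463 -0.322  0.075]
 white [544 410   6   7  28] [ 0.4394 -0.3554  0.069 ] [ 0.442 -0.351  0.075]
 lever [ 0.5551 -0.0573  0.0847] 315 [297.13968254 387.54603175] [ 0.485 -0.261  0.07 ] [0.635 0.105 0.11 ]
side plate ((524.202392578125, -115.94354248046875), (231.96298217773438, 528.7808227539062), 15.815712928771973)
 white [249 269  42  20 254] [0.4726 0.0808 0.0556] [0.517 0.114 0.059]
 white [271 301  40  21 323] [ 0.4957 -0.0212  0.0577] [ 0.534 -0.006  0.068]
 white [284 320  40  21 356] [ 0.5066 -0.0751  0.0578] [ 0.544 -0.06   0.069]
 white [297 340  42  25 402] [ 0.5167 -0.1288  0.0577] [ 0.556 -0.112  0.065]
 white [402 386  11  23  89] [ 0.6287 -0.247   0.052 ] [ 0.632 -0.228  0.056]
 white [310 436 142  43 559] [ 0.5545 -0.3251  0.046 ] [ 0.665 -0.324  0.056]
 lever [ 0.5864 -0.1338  0.0875] 322 [341.58695652 367.53726708] [ 0.487 -0.262  0.07 ] [0.633 0.105 0.11 ]
300 45 [0.61  0.351 0.448]
350 80 [0.611 0.043 0.46 ]
420 130 [ 0.623 -0.168  0.46 ]
480 180 [ 0.622 -0.294  0.46 ]
290 30 [0.612 0.45  0.46 ]
348 120 [0.7   0.279 0.301]
360 120 [0.727 0.275 0.3  ]
335 138 [0.664 0.257 0.272]
362 180 [0.757 0.306 0.131]
```

View pics/c_side.png

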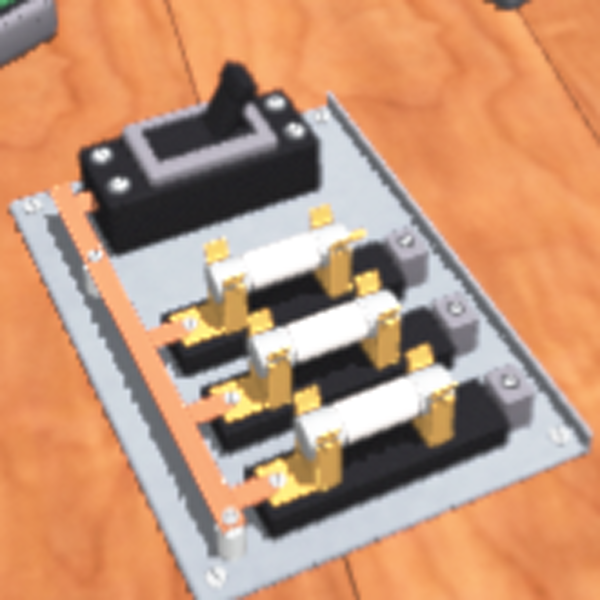

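The blown fuse sits in the way at y = -5, next to the switch; its pin is at crop (355,235). Next I'll fit the board pose and the camera head.

```bash
cat > b.py <<'E'
import station
from h import *
print([ (k,getattr(station,k)) for k in dir(station) if 'grip' in k.lower()])
W=[];H=[]
for n in ("side","scene"):
  for i in range(4):
    f=grab_frame(n); P=cloud(f); hsv=cv2.cvtColor(f["pixels"],cv2.COLOR_BGR2HSV).astype(int); ok=f["range_z"]>0
    w=ok&(hsv[...,1]<40)&(hsv[...,2]>150)
    m=w&(P[...,2]>.045)&(P[...,2]<.065)&(P[...,0]>.44)&(P[...,0]<.57)&(P[...,1]>-.16)&(P[...,1]<.01)
    k,l,s,c=cv2.connectedComponentsWithStats(m.astype(np.uint8))
    for j in range(1,k):
        if s[j,4]>150:
            q=P[l==j]; 
            # cylinder fit: axis at z=.05 radius ~.0098, line y=a+b x
            from scipy.optimize import least_squares
            q=q[np.abs(q[:,0]-np.median(q[:,0]))<.03]
            c0=q.mean(0)
            fun=lambda p:(np.hypot((q[:,1]-p[0]-p[1]*(q[:,0]-c0[0]))/np.hypot(1,p[1]),q[:,2]-p[2])-.0098)
            r=least_squares(fun,[c0[1],.18,.05],loss="soft_l1",f_scale=.001)
            d=np.array([1,r.x[1]])/np.hypot(1,r.x[1]); s_=(P[l==j][:,:2]-[c0[0],r.x[0]])@d
            lo,hi=np.percentile(s_,[1,99]); mid=np.array([c0[0],r.x[0]])+d*(lo+hi)/2
            print(n,"fuse mid",mid.round(4),"z",r.x[2].round(4),"yaw",np.arctan(r.x[1]).round(3),"len",(hi-lo).round(4))
    L=ok&(P[...,2]>.076)&(P[...,2]<.1)&(P[...,0]>.44)&(P[...,0]<.57)&(P[...,1]>.03)&(P[...,1]<.12)
    if i==0: print(n,"lever",L.sum(),P[L].mean(0).round(4),P[L].max(0).round(3))
    m=ok&(P[...,0]>.6)&(P[...,0]<.82)&(P[...,1]>.2)&(P[...,1]<.36)&(P[...,2]>.2)&(P[...,2]<.37)
    if n=="side": H.append(np.c_[P[m],f["pixels"][m]])
H=np.vstack(H); np.save("head.npy",H); print(len(H))
E
python3 b.py
python3 - <<'E'
import numpy as np,cv2
H=np.load("head.npy"); b=H[:,3:].min(1)
for nm,s in(("white",b>120),("dark",b<70)):
    q=H[s,:3]; print(nm,len(q),q.mean(0).round(4),q.min(0).round(3),q.max(0).round(3))
E
```

```text
[('grip_depth', -0.0187)]
side fuse mid [ 0.4956 -0.0167] z 0.0507 yaw 0.186 len 0.0741
side fuse mid [ 0.5063 -0.071 ] z 0.0507 yaw 0.193 len 0.0738
side fuse mid [ 0.5168 -0.125 ] z 0.0506 yaw 0.184 len 0.0743
side lever 105 [0.4993 0.0914 0.0855] [0.509 0.106 0.093]
side fuse mid [ 0.4956 -0.0168] z 0.051 yaw 0.191 len 0.0736
side fuse mid [ 0.5061 -0.071 ] z 0.0506 yaw 0.195 len 0.0743
side fuse mid [ 0.5168 -0.125 ] z 0.0504 yaw 0.196 len 0.0741
side fuse mid [ 0.4957 -0.0169] z 0.0509 yaw 0.205 len 0.0742
side fuse mid [ 0.5063 -0.0708] z 0.0506 yaw 0.185 len 0.0732
side fuse mid [ 0.5166 -0.1252] z 0.0505 yaw 0.205 len 0.0745
side fuse mid [ 0.4954 -0.0169] z 0.0507 yaw 0.198 len 0.0741
side fuse mid [ 0.5063 -0.071 ] z 0.0506 yaw 0.192 len 0.0739
side fuse mid [ 0.5168 -0.125 ] z 0.0505 yaw 0.196 len 0.0744
scene fuse mid [ 0.4953 -0.0176] z 0.0502 yaw 0.193 len 0.0745
scene fuse mid [ 0.5055 -0.072 ] z 0.0512 yaw 0.178 len 0.0738
scene fuse mid [ 0.5165 -0.1249] z 0.0511 yaw 0.189 len 0.0745
scene lever 137 [0.4959 0.0932 0.0848] [0.507 0.106 0.093]
scene fuse mid [ 0.4946 -0.0178] z 0.0502 yaw 0.19 len 0.0739
scene fuse mid [ 0.5059 -0.0719] z 0.0513 yaw 0.183 len 0.0742
scene fuse mid [ 0.5166 -0.1247] z 0.0512 yaw 0.198 len 0.0744
scene fuse mid [ 0.4952 -0.0177] z 0.0503 yaw 0.208 len 0.0737
scene fuse mid [ 0.5059 -0.072 ] z 0.0513 yaw 0.179 len 0.0741
scene fuse mid [ 0.5166 -0.1247] z 0.0511 yaw 0.191 len 0.0756
scene fuse mid [ 0.4955 -0.0176] z 0.0503 yaw 0.194 len 0.0728
scene fuse mid [ 0.5061 -0.072 ] z 0.0513 yaw 0.175 len 0.0741
scene fuse mid [ 0.5159 -0.1251] z 0.0511 yaw 0.205 len 0.074
4094
white 2946 [0.7175 0.2842 0.2808] [0.654 0.253 0.2  ] [0.763 0.315 0.318]
dark 507 [0.6758 0.2658 0.274 ] [0.656 0.251 0.245] [0.694 0.289 0.29 ]
```

View pics/c2.png

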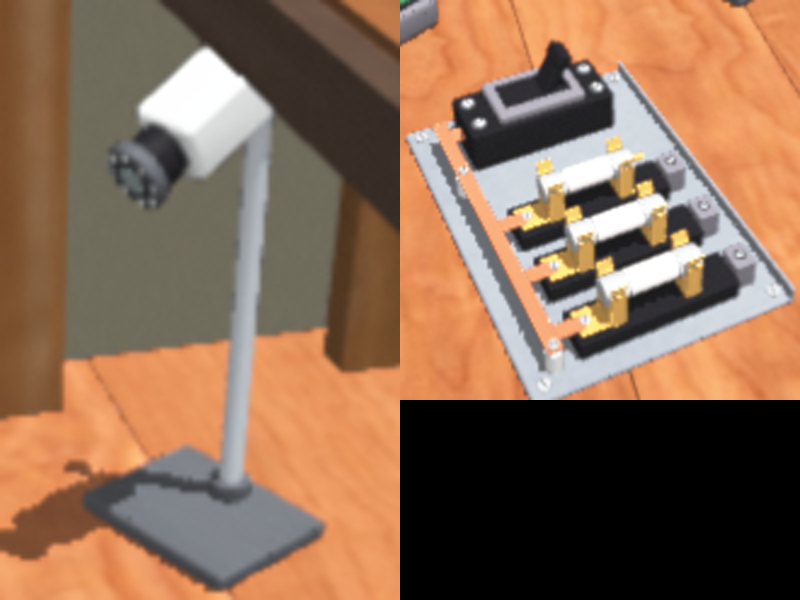

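```bash
cat > cam.py <<'E'
from h import *
from scipy.optimize import least_squares
H=np.load("head.npy")[:,:3]; H=H[H[:,2]>.235]
H=H[H[:,0]<.745]
def axes(psi):
    c,s=np.cos(psi),np.sin(psi);a=np.radians(25)
    X=np.array([np.cos(a)*c,np.cos(a)*s,np.sin(a)]);Y=np.array([-s,c,0]);return np.stack([X,Y,np.cross(X,Y)])
def box(q,c,h):
    d=np.abs(q-c)-h; return np.linalg.norm(np.maximum(d,0),axis=1)+np.minimum(d.max(1),0)
def cyl(q,x0,x1,r):
    d=np.c_[np.abs(q[:,0]-(x0+x1)/2)-(x1-x0)/2,np.hypot(q[:,1],q[:,2])-r]
    return np.linalg.norm(np.maximum(d,0),axis=1)+np.minimum(d.max(1),0)
def res(p):
    q=(H-p[:3])@axes(p[3]).T; b=p[4]
    D=np.c_[box(q,[b+.033,0,p[7]],[.033,p[8],.042-p[8]]),cyl(q,0,abs(p[6]),.021),cyl(q,0,b,p[5])]
    return np.r_[np.abs(D).min(1)/.001,(p[2]-.26)/.001*5,(p[7])/.001*3]
best=None
for psi in np.linspace(-.6,1,9):
  for sw in(.022,.020):
    r=least_squares(lambda p:res(np.r_[p,sw]),[.66,.262,.26,psi,.03,.016,.008,0],loss="soft_l1")
    print(psi.round(2),sw,round(r.cost,1),r.x.round(4)) if best is None or r.cost<best.cost else 0
    if best is None or r.cost<best.cost: best=r
f=grab_frame("side");P=cloud(f);px=f["pixels"].astype(int)
m=(f["range_z"]>0)&(P[...,2]>.006)&(P[...,2]<.03)&(P[...,0]>.6)&(P[...,0]<.9)&(P[...,1]>.15)&(P[...,1]<.5)&(px.max(2)-px.min(2)<40)
m=cv2.morphologyEx(m.astype(np.uint8),cv2.MORPH_OPEN,np.ones((3,3)))>0
print("base",m.sum(),cv2.minAreaRect((P[m][:,:2]*1000).astype(np.float32)))
E
python3 cam.py
```

```text
-0.6 0.022 1563.4 [ 0.6631  0.2698  0.2637  0.4322  0.03    0.017   0.0219 -0.0008]
-0.4 0.022 1392.7 [ 0.6632  0.2695  0.2638  0.4317  0.03    0.0168  0.0648 -0.0011]
base 1130 ((698.8045043945312, 369.49200439453125), (101.5073471069336, 287.2683410644531), 23.973817825317383)
```

```bash
python3 -m inch '[[0,[0,0,0],8.8],[0,[30,-38,0],0],[0,[30,-38,0],0],[0,[30,-38,0],0],[0,[30,-38,0],0],[0,[30,-38,0],0],[0,[30,-38,0],0],[0,[30,-38,0],0],[0,[30,-38,0],0],[0,[30,-38,0],0]]' 40
python3 -m inch '[[0,[31,-37,0],0],[0,[31,-37,0],0],[0,[31,-37,0],0],[0,[31,-37,0],0],[0,[31,-37,0],0],[0,[31,-37,0],0],[0,[0,0,0],0],[0,[0,0,0],0]]'
cat > t.py <<'E'
from h import *
import sys
from scipy.spatial.transform import Rotation as Ro
# usage: t.py x y z yaw -> shift in tool axes after turning to yaw
s=get_state(); q=s["orientation"]; R=Ro.from_quat(np.r_[q[1:],q[0]]).as_matrix()
yaw=np.arctan2(R[1,0],R[0,0]); print("tcp",s["tool_pos"].round(4),"yaw",yaw.round(4),"tilt",R[:,2].round(3),"F",s["wrist_force"].round(1),"w",round(s["width"],3),"ff",round(s["finger_force"],1),"t",s["time"],"j",s["joints"].round(2))
if len(sys.argv)>4:
    x,y,z,ty=map(float,sys.argv[1:5]); d=np.array([x,y,z])-s["tool_pos"]; c,n=np.cos(ty),np.sin(ty)
    print("turn",np.degrees(yaw-ty).round(2),"shift mm",(1000*np.array([d[0]*c+d[1]*n,d[0]*n-d[1]*c,-d[2]])).round(1))
E
python3 t.py .5354 .1025 .072 .192
```

```text
time: 1.8
tool_pos: [0.3953, -0.1524, 0.2072]
orientation: [0.0, 0.995, 0.096, 0.0]
wrist_force: [-0.2, -0.6, 1.0]
width: 0.002
finger_force: 0.0
time: 2.8
tool_pos: [0.5342, 0.0994, 0.2066]
orientation: [0.0, 0.995, 0.096, -0.001]
wrist_force: [-0.8, -0.5, 0.1]
width: -0.002
finger_force: 0.0
tcp [0.5342 0.0994 0.2066] yaw 0.1928 tilt [-0.001 -0.001 -1.   ] F [-0.8 -0.5  0.1] w -0.002 ff 0.0 t 2.8 j [ 0.06  0.23  1.57 -0.    1.34  1.43]
turn 0.05 shift mm [  1.8  -2.8 134.6]
```

```bash
python3 -m inch '[[0,[2,-3,40],0],[0,[0,0,40],0],[0,[0,0,35],0],[0,[0,0,19],0],[0,[-12,0,0],0],[0,[-10,0,0],0],[0,[-10,0,0],0],[0,[-10,0,0],0]]'
python3 -m inch '[[0,[-8,0,0],0],[0,[-8,0,0],0],[0,[-5,0,0],0],[0,[0,0,0],0]]'
python3 t.py
```

```text
time: 3.8
tool_pos: [0.4946, 0.0948, 0.0738]
orientation: [0.0, 0.995, 0.096, 0.001]
wrist_force: [0.1, -1.3, -0.2]
width: -0.002
finger_force: 0.0
time: 4.3
tool_pos: [0.474, 0.091, 0.0728]
orientation: [0.0, 0.995, 0.096, -0.0]
wrist_force: [-0.2, -0.8, -0.4]
width: -0.002
finger_force: 0.0
tcp [0.474  0.091  0.0728] yaw 0.1923 tilt [-0. -0. -1.] F [-0.2 -0.8 -0.4] w -0.002 ff 0.0 t 4.3 j [ 0.05  0.26  1.9  -0.    0.98  1.42]
```

```bash
python3 -m inch '[[0,[5,0,-20],0],[0,[5,0,-50],0],[0.5,[5,40,-40],0],[0.5,[5,50,0],0],[0.5,[0,15,0],0],[0.5,[0,0,0],0],[0.5,[0,0,0],0]]'
python3 - <<'E'
from h import *
f=grab_frame("scene");P=cloud(f);s=np.array([.4745,.0907]);B=np.array([[.9816,.1908],[-.1908,.9816]])
q=(P[...,:2]-s)@B.T
L=(f["range_z"]>0)&(P[...,2]>.07)&(P[...,2]<.1)&(abs(q[...,0])<.05)&(abs(q[...,1])<.025)
print(L.sum(),q[L].mean(0).round(4),P[L][:,2].max())
E
python3 t.py .4953 -.0173 .0313 .192
```

```text
time: 5.18
tool_pos: [0.5133, -0.0071, 0.1823]
orientation: [-0.001, 0.995, 0.096, -0.001]
wrist_force: [0.3, 0.1, -0.8]
width: 0.5
finger_force: 0.0
181 [ 0.0202 -0.0018] 0.09251154058912113
tcp [ 0.5133 -0.007   0.1824] yaw 0.1932 tilt [-0.001  0.001 -1.   ] F [-0.3  1.   0.4] w 0.498 ff 0.0 t 5.225 j [-0.15  0.2   1.67  0.    1.27  1.23]
turn 0.07 shift mm [-19.7   6.7 151.1]
```

```bash
python3 - <<'E'
from h import *
o=np.zeros((480,800,3),np.uint8)
f=grab_frame("scene");o[:,:400]=cv2.resize(f["pixels"][260:404,240:360],(400,480),interpolation=cv2.INTER_CUBIC)
f=grab_frame("side");o[:,400:]=cv2.resize(f["pixels"][210:330,220:320],(400,480),interpolation=cv2.INTER_CUBIC)
cv2.imwrite("pics/lev.png",o)
E
```

```text
(no output)
```

View pics/lev.png

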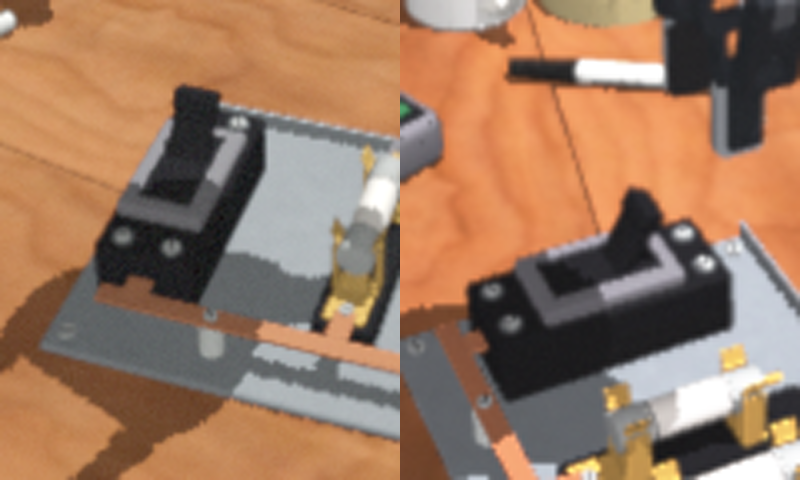

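The lever is still on: its tip is at (200,95) in the left half and (640,200) in the right. I'll repeat the push further and check it while the finger is still there.

```bash
python3 t.py .5334 .1022 .070 .192; python3 -m inch '[[0,[20,-50,0],0],[0,[20,-54,0],0],[0,[0,0,0],0],[0,[0,0,0],0]]';python3 t.py .5334 .1022 .070 .192
```

```text
tcp [ 0.5135 -0.0071  0.1826] yaw 0.1937 tilt [-0.001  0.    -1.   ] F [ 0.3 -0.6 -0.1] w 0.499 ff 0.0 t 5.325 j [-0.15  0.2   1.67  0.    1.27  1.23]
turn 0.1 shift mm [  40.4 -103.5  112.6]
time: 5.82
tool_pos: [0.5329, 0.1018, 0.1827]
orientation: [0.0, 0.995, 0.097, -0.0]
wrist_force: [-0.3, -1.0, -0.4]
width: 0.001
finger_force: 0.0
tcp [0.5329 0.1018 0.1827] yaw 0.1941 tilt [-0.001 -0.001 -1.   ] F [-0.3 -1.  -0.4] w 0.001 ff 0.0 t 5.825 j [ 0.06  0.24  1.61 -0.    1.29  1.44]
turn 0.12 shift mm [  0.6  -0.2 112.7]
```

```bash
cat > lev.py <<'E'
from h import *
import sys
o=np.zeros((480,800,3),np.uint8)
f=grab_frame("scene");o[:,:400]=cv2.resize(f["pixels"][230:374,240:360],(400,480),interpolation=cv2.INTER_CUBIC)
f=grab_frame("side");o[:,400:]=cv2.resize(f["pixels"][210:330,220:320],(400,480),interpolation=cv2.INTER_CUBIC)
cv2.imwrite(f"pics/{sys.argv[1]}.png",o)
E
python3 -m inch '[[0,[0,0,50],0],[0,[0,0,50],0],[0,[0,0,13],0],[0,[0,0,0],0],[0,[-10,0,0],0],[0,[-8,0,0],0],[0,[0,0,0],0]]'; python3 -m inch '[[0,[-8,0,0],0],[0,[-8,0,0],0]]';python3 -m inch '[[0,[-8,0,0],0],[0,[-6,0,0],0],[0,[0,0,0],0]]';python3 t.py;python3 lev.py lev2
```

```text
time: 6.7
tool_pos: [0.5152, 0.098, 0.071]
orientation: [0.0, 0.995, 0.096, 0.001]
wrist_force: [-0.6, 0.0, 0.4]
width: -0.003
finger_force: 0.0
time: 6.95
tool_pos: [0.4995, 0.0949, 0.07]
orientation: [0.0, 0.995, 0.096, 0.0]
wrist_force: [0.7, -0.7, -0.6]
width: -0.001
finger_force: 0.0
time: 7.32
tool_pos: [0.4857, 0.0923, 0.0699]
orientation: [0.0, 0.995, 0.096, -0.0]
wrist_force: [1.2, 0.1, -0.8]
width: 0.0
finger_force: 0.0
tcp [0.4857 0.0923 0.0699] yaw 0.1921 tilt [-0. -0. -1.] F [ 1.2  0.1 -0.8] w 0.0 ff 0.0 t 7.325 j [ 0.05  0.28  1.88 -0.    0.98  1.43]
```

View pics/lev2.png

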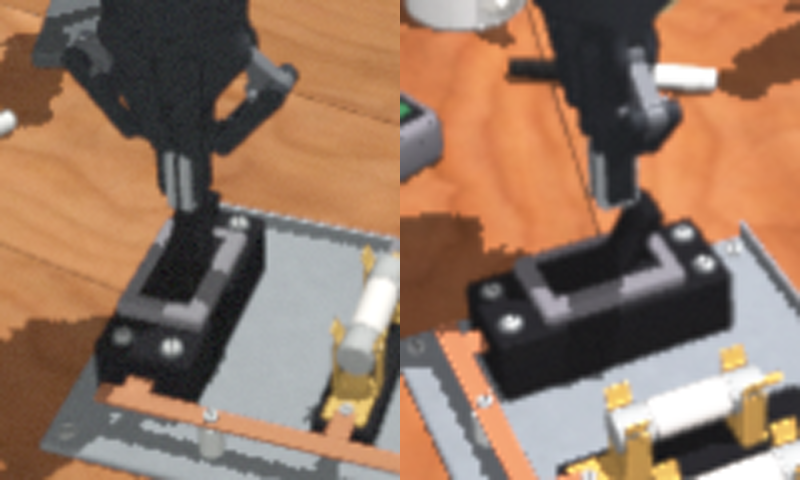

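The fingers appear beside or above the lever, with tips at (180,205) in the left half and (610,205) in the right, so I'll measure them in depth.

```bash
python3 - <<'E'
from h import *
s=np.array([.4745,.0907]);B=np.array([[.9816,.1908],[-.1908,.9816]])
for n,boxs in (("scene",[(292,278,304,292),(296,290,306,302)]),("side",[(266,246,280,262),(276,258,286,272)])):
    f=grab_frame(n);P=cloud(f);q=np.dstack([(P[...,:2]-s)@B.T,P[...,2:]])
    for a,b,c,d in boxs:
        for v in range(b,d,3): print(n,v,[tuple((1000*q[v,u]).round().astype(int)) for u in range(a,c,4)])
E
```

```text
scene 278 [(np.int64(1), np.int64(1), np.int64(129)), (np.int64(3), np.int64(-6), np.int64(129)), (np.int64(5), np.int64(-13), np.int64(129))]
scene 281 [(np.int64(1), np.int64(1), np.int64(123)), (np.int64(1), np.int64(-7), np.int64(124)), (np.int64(6), np.int64(-12), np.int64(122))]
scene 284 [(np.int64(-2), np.int64(0), np.int64(118)), (np.int64(1), np.int64(-6), np.int64(117)), (np.int64(5), np.int64(-12), np.int64(116))]
scene 287 [(np.int64(2), np.int64(2), np.int64(108)), (np.int64(1), np.int64(-6), np.int64(111)), (np.int64(4), np.int64(-13), np.int64(110))]
scene 290 [(np.int64(0), np.int64(2), np.int64(102)), (np.int64(1), np.int64(-6), np.int64(104)), (np.int64(4), np.int64(-12), np.int64(103))]
scene 290 [(np.int64(1), np.int64(-6), np.int64(104)), (np.int64(4), np.int64(-12), np.int64(103)), (np.int64(24), np.int64(-12), np.int64(88))]
scene 293 [(np.int64(19), np.int64(2), np.int64(81)), (np.int64(18), np.int64(-6), np.int64(83)), (np.int64(21), np.int64(-13), np.int64(83))]
scene 296 [(np.int64(17), np.int64(2), np.int64(75)), (np.int64(19), np.int64(-6), np.int64(76))
[... 1334 characters left out ...]
np.int64(14), np.int64(-12), np.int64(107)), (np.int64(28), np.int64(3), np.int64(91)), (np.int64(80), np.int64(106), np.int64(1))]
side 261 [(np.int64(21), np.int64(8), np.int64(82)), (np.int64(25), np.int64(-5), np.int64(91)), (np.int64(33), np.int64(-7), np.int64(89))]
side 264 [(np.int64(19), np.int64(3), np.int64(79)), (np.int64(22), np.int64(-11), np.int64(88)), (np.int64(30), np.int64(-13), np.int64(87))]
side 267 [(np.int64(18), np.int64(1), np.int64(73)), (np.int64(21), np.int64(-12), np.int64(81)), (np.int64(29), np.int64(-14), np.int64(80))]
side 270 [(np.int64(14), np.int64(-7), np.int64(72)), (np.int64(21), np.int64(-13), np.int64(74)), (np.int64(36), np.int64(3), np.int64(56))]
```

The real fingertip ends at z≈97 mm although the reported TCP is 70 mm, so the fingers are about 27 mm shorter than stated. I'll back off, go 30 mm lower and push again.

```bash
python3 -m inch '[[0,[25,0,0],0],[0,[25,0,0],0],[0,[0,0,0],0],[0,[0,0,15],0],[0,[0,0,15],0],[0,[0,0,0],0],[0,[-10,0,0],0],[0,[-8,0,0],0],[0,[-8,0,0],0],[0,[-8,0,0],0]]'; python3 -m inch '[[0,[-8,0,0],0],[0,[-8,0,0],0]]';python3 -m inch '[[0,[-8,0,0],0],[0,[-5,0,0],0],[0,[0,0,0],0]]';python3 t.py
cat > lv.py <<'E'
from h import *
s=np.array([.4745,.0907]);B=np.array([[.9816,.1908],[-.1908,.9816]])
for n in("scene","side"):
    f=grab_frame(n);P=cloud(f);q=(P[...,:2]-s)@B.T
    for z0 in(.065,.075,.085,.095,.105):
        L=(f["range_z"]>0)&(abs(P[...,2]-z0)<.005)&(abs(q[...,0])<.06)&(abs(q[...,1])<.025)
        if L.sum()>3: print(n,z0,L.sum(),(1000*q[L].min(0)).round(),(1000*q[L].mean(0)).round(),(1000*q[L].max(0)).round())
E
python3 lv.py
```

```text
time: 8.78
tool_pos: [0.5058, 0.0957, 0.0421]
orientation: [0.0, 0.995, 0.096, 0.005]
wrist_force: [4.2, 1.1, 1.2]
width: 0.001
finger_force: 1.6
time: 9.02
tool_pos: [0.4841, 0.0921, 0.0396]
orientation: [0.0, 0.995, 0.096, -0.001]
wrist_force: [0.1, -0.1, -0.5]
width: 0.003
finger_force: 0.0
time: 9.4
tool_pos: [0.4755, 0.0901, 0.0404]
orientation: [-0.0, 0.995, 0.096, 0.002]
wrist_force: [3.5, 1.2, -0.7]
width: -0.0
finger_force: 1.9
tcp [0.4755 0.0901 0.0404] yaw 0.1918 tilt [ 0.004  0.001 -1.   ] F [ 3.5  1.2 -0.7] w -0.0 ff 1.9 t 9.4 j [0.04 0.3  1.94 0.   0.89 1.42]
scene 0.065 28 [-22. -12.] [-18.  -3.] [-3. 10.]
scene 0.075 45 [-30. -15.] [-16.  -6.] [ 7. 12.]
scene 0.085 156 [-34. -15.] [-19.  -3.] [ 7. 13.]
scene 0.095 95 [-29. -14.] [-13.  -2.] [ 5. 13.]
scene 0.105 55 [-14. -19.] [-10.  -2.] [-1. 20.]
side 0.065 31 [-20. -13.] [-10.  -9.] [7. 9.]
side 0.075 56 [-27. -15.] [-9. -9.] [8. 5.]
side 0.085 104 [-32. -15.] [-15.  -7.] [11. 13.]
side 0.095 63 [-29. -15.] [-11.  -6.] [10.  9.]
side 0.105 11 [-13. -13.] [-11.  -2.] [-10.   8.]
```

Lever is off, with the finger pressing it at its stop. Now over to the fuse, measuring the fingers at half opening.

```bash
python3 -m inch '[[0,[8,0,0],0],[0,[5,0,-40],0],[0,[5,0,-50],0],[0.5,[0,40,-40],0],[0.5,[0,50,0],0],[0.5,[0,18,0],0],[0.5,[0,0,0],0],[0.5,[0,0,0],0]]'
python3 lv.py; python3 t.py .4953 -.0173 .0313 .192
python3 - <<'E'
from h import *
s=get_state()["tool_pos"];B=np.array([[.9816,.1908],[.1908,-.9816]])
for n in("scene","side"):
    f=grab_frame(n);P=cloud(f);q=(P[...,:2]-s[:2])@B.T
    for lo in(-60,0):
        L=(f["range_z"]>0)&(P[...,2]>.1)&(P[...,2]<.3)&(abs(q[...,0])<.016)&(q[...,1]>lo/1000)&(q[...,1]<lo/1000+.06)
        zz=P[...,2][L]; e=L&(P[...,2]<np.percentile(zz,1)+.015)
        print(n,lo,"tip z - tcp z",(1000*(np.percentile(zz,[0,1,3])-s[2])).round(1),(1000*q[e].min(0)).round(1),(1000*q[e].max(0)).round(1))
E
```

```text
time: 10.5
tool_pos: [0.5107, -0.0116, 0.169]
orientation: [-0.001, 0.995, 0.096, -0.001]
wrist_force: [1.0, -0.1, 0.3]
width: 0.497
finger_force: 0.0
scene 0.065 31 [-23. -12.] [-19.  -4.] [-10.  10.]
scene 0.075 21 [-30. -13.] [-26.  -4.] [-19.  10.]
scene 0.085 91 [-33. -13.] [-29.  -2.] [-19.  13.]
scene 0.095 23 [-30. -11.] [-25.   0.] [-22.  11.]
side 0.065 28 [-21. -14.] [-12.  -8.] [-6.  8.]
side 0.075 20 [-28. -14.] [-20. -11.] [-13.  -3.]
side 0.085 61 [-32. -14.] [-26.  -5.] [-16.  12.]
side 0.095 17 [-28. -14.] [-24.  -1.] [-22.  11.]
tcp [ 0.511  -0.0114  0.1693] yaw 0.1935 tilt [-0.002  0.001 -1.   ] F [-0.7  0.1  0.6] w 0.502 ff 0.0 t 10.6 j [-0.16  0.21  1.7   0.    1.24  1.22]
turn 0.09 shift mm [-16.5   2.8 138. ]
scene -60 tip z - tcp z [26.9 31.3 35.9] [-14.  -34.9] [  8.7 -20.9]
scene 0 tip z - tcp z [26.6 33.  37.9] [-13.1  21.9] [ 8.  35.3]
side -60 tip z - tcp z [27.5 28.3 30.2] [-11.1 -29.8] [  9. -19.]
side 0 tip z - tcp z [27.3 28.9 34.8] [-11.3  19.8] [11.2 37. ]
```

```bash
python3 -m inch '[[0.5,[-16,3,0],0],[0.5,[0,0,0],0],[0.5,[0,0,50],0],[0.5,[0,0,50],0],[0.5,[0,0,30],0],[0.5,[0,0,16],0],[0.5,[0,0,10],0],[0.5,[0,0,6],0],[0.5,[0,0,0],0]]'
python3 t.py .4953 -.0173 .007 .192
```

```text
time: 11.82
tool_pos: [0.4969, -0.0188, 0.0081]
orientation: [0.0, 0.995, 0.096, 0.0]
wrist_force: [0.4, -0.1, 0.0]
width: 0.5
finger_force: 0.0
tcp [ 0.4969 -0.0188  0.0081] yaw 0.1921 tilt [ 0. -0. -1.] F [ 0.4 -0.1  0. ] w 0.5 ff 0.0 t 11.825 j [-0.18  0.36  1.95 -0.    0.83  1.2 ]
turn 0.01 shift mm [-1.3 -1.8  1.1]
```

```bash
python3 -m inch '[[0.5,[-1,-2,1],0],[0.1,[0,0,0],0],[0.1,[0,0,0],0],[0.1,[0,0,0],0],[0.1,[0,0,0],0]]' 60; python3 t.py
python3 - <<'E'
from h import *
o=np.zeros((480,800,3),np.uint8)
f=grab_frame("scene");o[:,:400]=cv2.resize(f["pixels"][260:404,300:420],(400,480),interpolation=cv2.INTER_CUBIC)
f=grab_frame("side");o[:,400:]=cv2.resize(f["pixels"][250:370,250:350],(400,480),interpolation=cv2.INTER_CUBIC)
cv2.imwrite(f"pics/grasp.png",o)
E
```

```text
time: 12.45
tool_pos: [0.4956, -0.017, 0.0074]
orientation: [0.0, 0.995, 0.096, 0.0]
wrist_force: [-0.8, -0.1, 6.7]
width: 0.209
finger_force: 58.6
tcp [ 0.4956 -0.017   0.0074] yaw 0.1923 tilt [ 0.001 -0.    -1.   ] F [-0.8 -0.1  6.7] w 0.209 ff 58.6 t 12.45 j [-0.17  0.36  1.96 -0.    0.83  1.2 ]
```

View pics/grasp.png

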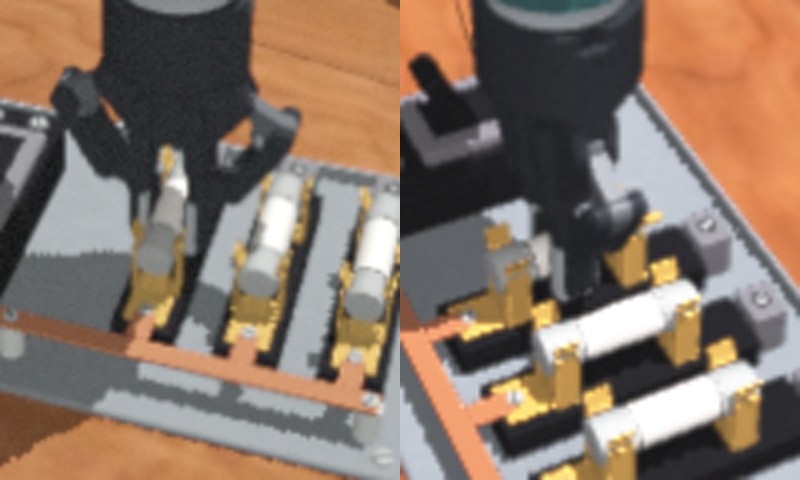

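Grasp is good: the pads are on the tube middle at (165,200) left and (560,270) right, with the lever off. Lifting.

```bash
python3 -m inch '[[0.1,[0,0,-4],0],[0.1,[0,0,-4],0],[0.1,[0,0,-4],0],[0.1,[0,0,-4],0],[0.1,[0,0,-6],0],[0.1,[0,0,-8],0],[0.1,[0,0,-10],0],[0.1,[0,0,-15],0],[0.1,[0,0,-20],0],[0.1,[0,0,-10],0]]'
python3 -m inch '[[0.1,[0,0,-20],0],[0.1,[0,0,0],0],[0.1,[0,0,0],0]]'; python3 t.py
cat > fz.py <<'E'
from h import *
from scipy.spatial.transform import Rotation as Ro
# fuse axis relative to the tool, from white/steel/brass points near the grip
s=get_state();q=s["orientation"];R=Ro.from_quat(np.r_[q[1:],q[0]]).as_matrix()
A=[]
for n in("scene","side"):
  for i in range(2):
    f=grab_frame(n);P=cloud(f);T=(P-s["tool_pos"])@R
    hsv=cv2.cvtColor(f["pixels"],cv2.COLOR_BGR2HSV).astype(int)
    m=(f["range_z"]>0)&(abs(T[...,0])<.06)&(abs(T[...,1])<.0125)&(abs(T[...,2]+.045)<.045)&(abs(T[...,0])>.0125)
    A.append(T[m]); p=1000*T[m]
    print(n,m.sum(),"x",np.percentile(p[:,0],[1,99]).round(1),"y",np.percentile(p[:,1],[2,98]).round(1),"z",np.percentile(p[:,2],[2,98]).round(1))
A=1000*np.vstack(A)
from scipy.optimize import least_squares
def d(p,A):
    u=np.array([1,p[2],p[3]]);u/=np.linalg.norm(u);w=A-[0,p[0],p[1]];return np.linalg.norm(w-np.outer(w@u,u),axis=1)-10.3
r=None
for z0 in(-30,-45,-60):
  for a in(0,-.5):
    c=least_squares(d,[0,z0,0,a],args=(A,),loss="soft_l1",f_scale=1)
    if r is None or c.cost<r.cost:r=c
u=np.array([1,r.x[2],r.x[3]]);u/=np.linalg.norm(u)
ok=abs(d(r.x,A))<3; t=(A-[0,r.x[0],r.x[1]])@u
core=np.linalg.norm(A-[0,r.x[0],r.x[1]]-np.outer(t,u),axis=1)<13
pin=(np.linalg.norm(A-[0,r.x[0],r.x[1]]-np.outer(t,u),axis=1)<5)&(t>38)
print("fit cost/n",round(r.cost/len(A),2),"axis yz at x=0",r.x[:2].round(1),"dir",u.round(3),"pitch up deg",np.degrees(np.arcsin(-(R@u)[2]*-1)).round(1),"ends",np.percentile(t[ok],[.5,99.5]).round(1),"all",t[core].min().round(1),t[core].max().round(1),"pin n",pin.sum())
E
python3 fz.py
```

```text
time: 13.8
tool_pos: [0.4961, -0.0169, 0.0936]
orientation: [0.0, 0.995, 0.096, 0.001]
wrist_force: [-0.2, 0.1, -1.0]
width: 0.199
finger_force: 61.2
time: 14.18
tool_pos: [0.4948, -0.0168, 0.1114]
orientation: [-0.0, 0.995, 0.096, -0.0]
wrist_force: [-0.2, -0.3, -0.3]
width: 0.198
finger_force: 61.2
tcp [ 0.4948 -0.0168  0.1114] yaw 0.1922 tilt [-0.001  0.    -1.   ] F [-0.2 -0.3 -0.3] w 0.198 ff 61.2 t 14.175 j [-0.17  0.23  1.82 -0.    1.09  1.2 ]
scene 275 x [-39.   33.9] y [-10.9  10.5] z [-83.4 -35.7]
scene 271 x [-39.2  34.7] y [-10.9  10.9] z [-83.6 -34.9]
side 257 x [-37.2  49. ] y [-8.6 10.9] z [-54.4 -36.2]
side 258 x [-37.2  49.8] y [-8.8 10.9] z [-66.8 -37.3]
fit cost/n 2.15 axis yz at x=0 [ -0.8 -42.6] dir [ 1.    -0.011  0.018] pitch up deg -1.1 ends [-39.   38.5] all -40.1 51.3 pin n 23
```

Fuse drawn and held level, pin tip 50 mm ahead of the grip. The moves can't tilt the tool, so I'll tilt the fuse in the grip by lowering its pin end onto the switch nose edge. Turning it to point along board +y first.

```bash
python3 -m inch '[[0.1,[0,0,0],-10],[0.1,[0,0,0],-10],[0.1,[0,0,0],-10],[0.1,[0,0,0],-10],[0.1,[0,0,0],-10],[0.1,[0,0,0],-10],[0.1,[0,0,0],-10],[0.1,[0,0,0],-10],[0.1,[0,0,0],-10],[0.1,[0,0,0],0]]'
python3 -m inch '[[0.1,[31,15,0],0],[0.1,[31,15,0],0],[0.1,[0,0,20],0],[0.1,[0,0,30],0],[0.1,[0,0,28],0],[0.1,[0,0,0],0],[0.1,[0,0,0],0]]' 30;python3 t.py .5130 .0503 .023 1.763
```

```text
time: 15.62
tool_pos: [0.4951, -0.0169, 0.1114]
orientation: [-0.0, 0.637, 0.771, -0.0]
wrist_force: [0.3, 0.1, -0.6]
width: 0.199
finger_force: 61.2
time: 16.5
tool_pos: [0.5137, 0.0495, 0.0345]
orientation: [0.0, 0.636, 0.771, 0.0]
wrist_force: [0.2, 0.3, -0.2]
width: 0.198
finger_force: 61.2
tcp [0.5137 0.0495 0.0345] yaw 1.7617 tilt [ 0.001 -0.    -1.   ] F [ 0.2  0.3 -0.2] w 0.198 ff 61.2 t 16.5 j [-0.04  0.35  1.88 -0.    0.91 -0.23]
turn -0.07 shift mm [ 0.9 -0.5 11.5]
```

```bash
python3 -m inch '[[0.12,[0,0,8],0],[0.12,[0,0,3],0],[0.12,[0,0,3],0]]' 30; python3 -m inch '[[0.12,[0,0,2],0],[0.12,[0,0,2],0],[0.12,[0,0,0],0]]';python3 fz.py;python3 t.py
```

```text
time: 16.88
tool_pos: [0.5134, 0.0491, 0.0213]
orientation: [0.001, 0.636, 0.772, -0.0]
wrist_force: [-5.1, -3.2, 21.1]
width: 0.196
finger_force: 63.4
time: 17.25
tool_pos: [0.514, 0.0484, 0.0184]
orientation: [0.002, 0.636, 0.772, 0.0]
wrist_force: [-3.2, -3.4, 16.0]
width: 0.199
finger_force: 64.8
scene 480 x [-59.1  58.9] y [-11.9   8.1] z [-57.8  -4.2]
scene 485 x [-59.2  58.3] y [-12.    8.5] z [-57.   -3.7]
side 291 x [-59.3  57.2] y [-11.    7.8] z [-53.8  -3.8]
side 292 x [-58.5  55.9] y [-11.8   9.1] z [-55.   -3.8]
fit cost/n 5.11 axis yz at x=0 [ -1.6 -40.2] dir [ 0.991  0.008 -0.135] pitch up deg 7.6 ends [-61.6  59. ] all -61.9 59.2 pin n 13
tcp [0.514  0.0484 0.0184] yaw 1.7639 tilt [ 0.003 -0.002 -1.   ] F [-3.8 -3.8 16.5] w 0.202 ff 64.8 t 17.45 j [-0.04  0.37  1.9  -0.    0.87 -0.23]
```

```bash
python3 -m inch '[[0.12,[0,0,2],0],[0.12,[0,0,2],0],[0.12,[0,0,1],0],[0.12,[0,0,1],0],[0.12,[0,0,0],0],[0.12,[0,0,0],0]]';python3 -m inch '[[0.12,[0,0,-15],0],[0.12,[0,0,-40],0],[0.12,[0,0,-40],0],[0.12,[0,0,0],0],[0.12,[0,0,0],0]]';python3 fz.py;python3 t.py
```

```text
time: 18.2
tool_pos: [0.5146, 0.0479, 0.0131]
orientation: [0.003, 0.635, 0.772, 0.0]
wrist_force: [-4.5, -5.5, 21.0]
width: 0.201
finger_force: 68.9
time: 18.82
tool_pos: [0.5122, 0.0498, 0.1044]
orientation: [-0.0, 0.636, 0.772, -0.0]
wrist_force: [-0.4, -0.3, -2.5]
width: 0.2
finger_force: 66.3
scene 255 x [-37.1  47.5] y [-11.6   4.1] z [-63.1 -33.8]
scene 253 x [-37.2  47.9] y [-12.2   4.2] z [-63.4 -33.6]
side 177 x [-37.6  20.5] y [-10.5   9.8] z [-65.6 -30.3]
side 181 x [-38.  20.] y [-10.8   9.1] z [-60.9 -30.1]
fit cost/n 1.45 axis yz at x=0 [ -0.2 -44.7] dir [ 0.979 -0.    -0.202] pitch up deg 11.6 ends [-37.1  38.8] all -37.7 50.8 pin n 26
tcp [0.5119 0.0497 0.1036] yaw 1.763 tilt [-0.003  0.    -1.   ] F [ 0.2 -0.2 -0.3] w 0.204 ff 66.3 t 19.025 j [-0.04  0.27  1.79 -0.    1.08 -0.23]
```

Tilt is 11.6° so far; pressing deeper.

```bash
python3 -m inch '[[0.12,[0,0,40],0],[0.12,[0,0,40],0],[0.12,[0,0,5],0],[0.12,[0,0,3],0],[0.12,[0,0,3],0],[0.12,[0,0,2],0],[0.12,[0,0,2],0],[0.12,[0,0,2],0],[0.12,[0,0,0],0]]';python3 -m inch '[[0.12,[0,0,2],0],[0.12,[0,0,1],0],[0.12,[0,0,0],0],[0.12,[0,0,0],0]]';python3 -m inch '[[0.12,[0,0,-15],0],[0.12,[0,0,-40],0],[0.12,[0,0,-40],0],[0.12,[0,0,0],0],[0.12,[0,0,0],0]]';python3 fz.py;python3 t.py
```

```text
time: 20.15
tool_pos: [0.5147, 0.0493, 0.0112]
orientation: [0.002, 0.636, 0.772, 0.001]
wrist_force: [-3.0, -2.1, 16.0]
width: 0.199
finger_force: 70.1
time: 20.65
tool_pos: [0.5149, 0.0492, 0.009]
orientation: [0.002, 0.636, 0.772, 0.001]
wrist_force: [-4.3, -2.7, 21.9]
width: 0.205
finger_force: 72.6
time: 21.28
tool_pos: [0.5125, 0.0497, 0.0999]
orientation: [-0.0, 0.636, 0.772, -0.0]
wrist_force: [0.2, -0.7, -1.1]
width: 0.2
finger_force: 69.4
scene 227 x [-37.1  46.9] y [-11.6   5.7] z [-66.5 -32.7]
scene 218 x [-37.   46.6] y [-12.1   4.5] z [-65.1 -31.7]
side 185 x [-37.   18.8] y [-10.8   9. ] z [-85.3 -27.1]
side 177 x [-37.3  17.9] y [-10.5   9.4] z [-72.6 -27.5]
fit cost/n 1.61 axis yz at x=0 [ -0.4 -45. ] dir [ 0.961 -0.001 -0.278] pitch up deg 16.1 ends [-36.8  39.4] all -37.4 51.3 pin n 14
tcp [0.512  0.0497 0.0986] yaw 1.7629 tilt [-0.003  0.    -1.   ] F [-0.8  0.4 -1. ] w 0.2 ff 69.4 t 21.475 j [-0.04  0.27  1.8  -0.    1.07 -0.23]
```

```bash
python3 -m inch '[[0.12,[0,0,40],0],[0.12,[0,0,40],0],[0.12,[0,0,8],0],[0.12,[0,0,3],0],[0.12,[0,0,2],0],[0.12,[0,0,2],0],[0.12,[0,0,2],0],[0.12,[0,0,2],0],[0.12,[0,0,0],0]]';python3 -m inch '[[0.12,[0,0,2],0],[0.12,[0,0,1],0],[0.12,[0,0,0],0],[0.12,[0,0,0],0]]';python3 -m inch '[[0.12,[0,0,-15],0],[0.12,[0,0,-40],0],[0.12,[0,0,-45],0],[0.12,[0,0,0],0],[0.12,[0,0,0],0]]';python3 fz.py;python3 t.py
```

```text
time: 22.6
tool_pos: [0.5135, 0.0496, 0.0041]
orientation: [0.001, 0.636, 0.772, 0.001]
wrist_force: [-5.1, -0.6, 20.2]
width: 0.201
finger_force: 77.9
time: 23.1
tool_pos: [0.5146, 0.0496, 0.0019]
orientation: [0.002, 0.636, 0.772, 0.001]
wrist_force: [-5.4, -1.0, 25.2]
width: 0.202
finger_force: 81.1
time: 23.72
tool_pos: [0.5124, 0.0496, 0.0978]
orientation: [-0.0, 0.636, 0.772, -0.0]
wrist_force: [0.1, 0.3, -0.9]
width: 0.198
finger_force: 77.3
scene 197 x [-35.   43.1] y [-11.5   4.8] z [-75.9 -29.6]
scene 189 x [-35.3  42.2] y [-12.    9.1] z [-87.6 -29.3]
side 175 x [-35.7  19.8] y [-10.7   8.7] z [-79.4 -26. ]
side 177 x [-34.9  18.9] y [-10.3  10. ] z [-80.7 -25. ]
fit cost/n 1.44 axis yz at x=0 [  0.3 -46.5] dir [ 0.894  0.026 -0.446] pitch up deg 26.5 ends [-35.6  51. ] all -36.0 52.2 pin n 1
tcp [0.5119 0.0496 0.0966] yaw 1.763 tilt [-0.003  0.    -1.   ] F [ 0.2 -0.1 -0.7] w 0.202 ff 77.3 t 23.925 j [-0.04  0.28  1.8  -0.    1.07 -0.23]
```

Tilt now 26.5°. Rising and turning toward the camera's yaw.

```bash
python3 -m inch '[[0.12,[0,0,-20],0],[0.12,[0,0,-10],10],[0.12,[0,0,0],10],[0.12,[0,0,0],10],[0.12,[0,0,0],10],[0.12,[0,0,0],10],[0.12,[0,0,0],10],[0.12,[0,0,0],10],[0.12,[0,0,0],6.3],[0.12,[0,0,0],0]]';python3 t.py .473 .182 .125 .432; python3 fz.py
python3 - <<'E'
from h import *
f=grab_frame("scene");P=cloud(f)
m=(f["range_z"]>0)&(P[...,0]>.6)&(P[...,0]<.85)&(P[...,1]>.18)&(P[...,1]<.4)&(P[...,2]>.2)&(P[...,2]<.37)
print("scene head px",m.sum(),np.argwhere(m).min(0) if m.any() else 0,np.argwhere(m).max(0) if m.any() else 0)
f=grab_frame("wrist");P=cloud(f);print("wristcam",(-f["R"].T@f["t"]).round(3),f["R"][2].round(2))
E
```

```text
time: 25.18
tool_pos: [0.5124, 0.0497, 0.127]
orientation: [-0.0, 0.977, 0.215, -0.001]
wrist_force: [0.1, -0.2, -1.3]
width: 0.2
finger_force: 77.4
tcp [0.5124 0.0497 0.127 ] yaw 0.4326 tilt [-0.002  0.    -1.   ] F [ 0.1 -0.2 -1.3] w 0.2 ff 77.4 t 25.175 j [-0.04  0.25  1.76 -0.    1.14  1.1 ]
turn 0.04 shift mm [  19.6 -136.7    2. ]
scene 320 x [-36.2  28.6] y [-9.8 12.2] z [-81.2 -25.3]
scene 321 x [-37.1  28.4] y [-10.   12.2] z [-82.5 -26.1]
side 159 x [-36.1  13.3] y [-7.2 10.3] z [-68.4 -29.9]
side 159 x [-35.3  13.7] y [-7.4 10.5] z [-68.5 -29.5]
fit cost/n 1.64 axis yz at x=0 [ -0.  -49.5] dir [ 0.865  0.007 -0.502] pitch up deg 30.0 ends [-37.5  36.9] all -38.3 39.1 pin n 0
scene head px 1228 [102 252] [164 280]
wristcam [0.585 0.083 0.294] [-0.28 -0.13 -0.95]
```

```bash
cat > cam2.py <<'E'
import re
from h import *
H=[]
for n in("side","scene"):
  for i in range(4):
    f=grab_frame(n);P=cloud(f)
    m=(f["range_z"]>0)&(P[...,0]>.62)&(P[...,0]<.745)&(P[...,1]>.2)&(P[...,1]<.36)&(P[...,2]>.235)&(P[...,2]<.35)
    H.append(P[m]); print(n,m.sum())
src=open("cam.py").read().split("f=grab_frame")[0].replace('H=np.load("head.npy")[:,:3]; ','').replace("H=H[H[:,2]>.235]\n","").replace("H=H[H[:,0]<.745]\n","")
for nm,HH in(("side",H[:4]),("scene",H[4:]),("both",H)):
    print(nm); g={"H":np.vstack(HH)}; exec(src,g)
E
python3 cam2.py
sed -i 's/(abs(T\[...,0\])>.0125)/(abs(T[...,0])>.0125)\&(hsv[...,2]>100)\&(abs(T[...,2]+.048+T[...,0]*.5)<.022)/' fz.py; python3 fz.py
```

```text
side 828
side 833
side 831
side 829
scene 1035
scene 1042
scene 1033
scene 1038
side
-0.6 0.022 1651.8 [ 0.6631  0.2697  0.2638  0.4318  0.0297  0.017   0.012  -0.001 ]
-0.2 0.022 1381.9 [ 0.6632  0.2697  0.2637  0.4252  0.0302  0.0168  0.0793 -0.0011]
scene
-0.6 0.022 6522.8 [6.644000e-01 2.682000e-01 2.620000e-01 5.091000e-01 3.930000e-02
 3.135436e+02 4.890000e-02 1.500000e-03]
-0.6 0.02 6011.6 [ 0.6644  0.2636  0.2655  0.5966  0.0484  0.016   0.0454 -0.0048]
-0.4 0.022 5260.5 [ 0.6641  0.2646  0.2653  0.5782  0.0479  0.0163  0.0448 -0.0026]
both
-0.6 0.022 8377.5 [0.6645 0.2705 0.2601 0.4412 0.0378 0.025  0.0304 0.0034]
-0.2 0.022 8377.5 [0.6645 0.2705 0.2601 0.4412 0.0378 0.025  0.0304 0.0034]
scene 298 x [-36.5  27.7] y [-9.9  9.6] z [-76.1 -26.9]
scene 294 x [-36.6  27.3] y [-9.9  9.7] z [-75.9 -27. ]
side 159 x [-35.6  13.7] y [-6.  10.8] z [-52.9 -27.7]
side 161 x [-35.2  13.2] y [-6.6 10.7] z [-53.  -27.5]
fit cost/n 0.75 axis yz at x=0 [ -0.1 -49.1] dir [ 0.864 -0.001 -0.503] pitch up deg 30.2 ends [-37.1  36.7] all -37.8 37.4 pin n 0
```

```bash
python3 -m inch '[[0.12,[15,-35,-3],0],[0.12,[20,-35,-3],0],[0.12,[0,-35,0],0],[0.12,[0,-31,0],0],[0.12,[0,0,0],0],[0.12,[0,0,0],0]]';python3 fz.py;python3 t.py .5420 .2141 .1436 .43
```

```text
time: 26.82
tool_pos: [0.4882, 0.1875, 0.1339]
orientation: [0.0, 0.977, 0.214, 0.0]
wrist_force: [-0.0, -0.0, -0.5]
width: 0.2
finger_force: 77.4
scene 229 x [-36.9  27.9] y [-9.7 10.3] z [-74.5 -26.3]
scene 236 x [-36.9  28.4] y [-10.   10.1] z [-74.6 -26.7]
side 124 x [-36.1 -12.9] y [-5.6 11. ] z [-52.3 -28.7]
side 124 x [-35.8 -12.7] y [-4.8 11.4] z [-52.2 -29.7]
fit cost/n 0.83 axis yz at x=0 [ -0.4 -49.1] dir [ 0.869 -0.009 -0.494] pitch up deg 29.6 ends [-37.3  37.9] all -38.0 39.1 pin n 0
tcp [0.4883 0.187  0.1338] yaw 0.4301 tilt [ 0. -0. -1.] F [-0.7 -0.5 -0.4] w 0.202 ff 77.4 t 27.025 j [ 0.23  0.25  1.73 -0.    1.16  1.37]
turn 0.0 shift mm [60.1 -2.3 -9.8]
```

```bash
python3 -m inch '[[0.12,[15,0,-3],0],[0.12,[15,-1,-3],0],[0.12,[12,-1,-2],0],[0.12,[10,0,-2],0],[0.12,[8,0,0],0],[0.12,[0,0,0],0],[0.12,[0,0,0],0]]';python3 t.py .5420 .2141 .1436 .43
python3 - <<'E'
from h import *
lens=np.array([.6635,.2698,.26]);a=np.radians(25);p=.43
X=np.array([np.cos(a)*np.cos(p),np.cos(a)*np.sin(p),np.sin(a)]);Y=np.array([-np.sin(p),np.cos(p),0]);A=np.stack([X,Y,np.cross(X,Y)])
o=np.zeros((480,800,3),np.uint8);k=0
for n in("scene","side"):
    f=grab_frame(n);P=cloud(f);q=(P-lens)@A.T*1000;hsv=cv2.cvtColor(f["pixels"],cv2.COLOR_BGR2HSV).astype(int)
    m=(f["range_z"]>0)&(abs(q[...,1])<25)&(abs(q[...,2])<25)&(q[...,0]>-140)&(q[...,0]<-60)
    for x0 in range(-140,-60,6):
        s=m&(abs(q[...,0]-x0)<3)
        if s.sum(): print(n,x0,s.sum(),q[s].mean(0).round(1),f["pixels"][s].mean(0).round())
    c=f["t"]+f["R"]@(lens-.12*X);K=f["camera_matrix"];u,v=(K[:2,:2]@(c[:2]/c[2])+K[:2,2]).astype(int);print(n,u,v)
    v=min(max(v,60),420)
    o[:,k:k+400]=cv2.resize(f["pixels"][v-60:v+60,u-50:u+50],(400,480),interpolation=cv2.INTER_CUBIC);k+=400
cv2.imwrite("pics/end.png",o)
E
```

```text
time: 27.9
tool_pos: [0.541, 0.2146, 0.1436]
orientation: [0.0, 0.977, 0.214, -0.001]
wrist_force: [0.3, 0.6, -1.2]
width: 0.199
finger_force: 77.4
tcp [0.541  0.2146 0.1436] yaw 0.4314 tilt [-0.001 -0.    -1.   ] F [ 0.3  0.6 -1.2] w 0.199 ff 77.4 t 27.9 j [ 0.26  0.33  1.59 -0.    1.22  1.4 ]
turn 0.08 shift mm [0.7 0.8 0. ]
scene -140 19 [-138.5    2.3    8.4] [112. 116. 119.]
scene -134 33 [-133.6    2.5   11.3] [107. 111. 116.]
scene -128 26 [-128.3    0.5   11.8] [103. 108. 114.]
scene -122 10 [-122.4    2.8    9.2] [121. 128. 132.]
scene -116 9 [-116.5    7.6    6.2] [151. 159. 167.]
scene -110 2 [-111.8    7.3    6.7] [141. 154. 172.]
scene 256 200
side -140 5 [-138.6    4.1   18.9] [61. 57. 58.]
side -134 5 [-133.7   11.4   17.3] [62. 59. 60.]
side -128 7 [-128.7   -3.2   13.7] [82. 79. 79.]
side 294 175
```

View pics/end.png

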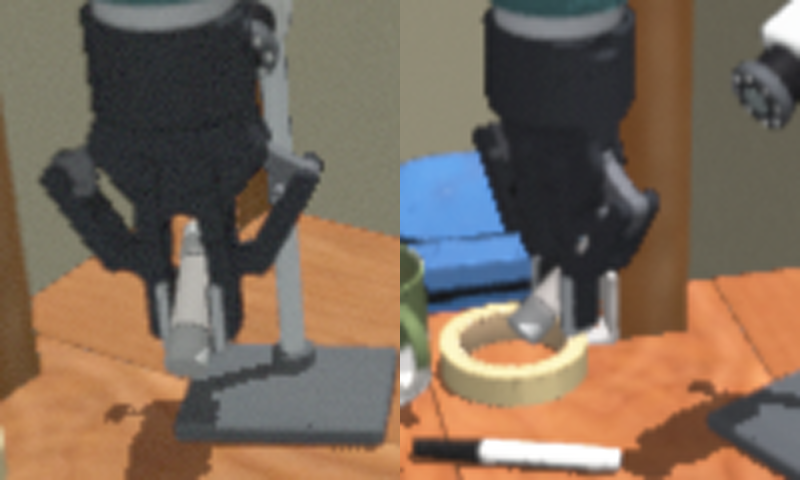

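The end view has the fuse between the pads, tail cap at (190,355) left and (530,320) right; the hand hides the pin. I'll check the geometry by projecting the fitted fuse into the views.

```bash
python3 fz.py; python3 - <<'E'
from h import *
from scipy.spatial.transform import Rotation as Ro
s=get_state();q=s["orientation"];R=Ro.from_quat(np.r_[q[1:],q[0]]).as_matrix()
u=np.array([.867,-.005,-.4985]);m0=np.array([0,-.0003,-.0491])
lens=np.array([.6635,.2698,.26])
for n in("side","scene","wrist"):
    f=grab_frame(n);P=cloud(f)
    pr=[]
    for X in [s["tool_pos"]+R@(m0+t/1000*u) for t in(-38,0,38,50)]+[lens]:
        c=f["R"]@X+f["t"];x,y=c[:2]/c[2];g=1+f["k1"]*(x*x+y*y);K=f["camera_matrix"];pr.append((round(K[0,0]*x*g+K[0,2],1),round(K[1,1]*y*g+K[1,2],1),round(float(c[2]),3)))
    print(n,pr)
    if n=="side":
        for v in range(170,182,2): print(v,[tuple((1000*(P[v,x]-s["tool_pos"])@R).round().astype(int).tolist()) for x in(287,289,290,292)])
    if n=="wrist": cv2.imwrite("pics/wr.png",f["pixels"])
E
```

```text
scene 216 x [-36.9  26.3] y [-9.3 10. ] z [-74.2 -25.9]
scene 209 x [-36.3  28.1] y [-10.    9.9] z [-74.6 -26. ]
side 118 x [-35.2  15. ] y [-5.4 10.6] z [-67.8 -28.7]
side 122 x [-35.2  15.3] y [-4.6 10.7] z [-68.6 -28.8]
fit cost/n 0.92 axis yz at x=0 [ -0.8 -48.8] dir [ 0.872 -0.017 -0.489] pitch up deg 29.2 ends [-37.2  37.5] all -37.8 38.6 pin n 0
side [(np.float64(273.1), np.float64(198.2), 0.953), (np.float64(285.1), np.float64(185.6), 0.959), (np.float64(297.0), np.float64(173.2), 0.966), (np.float64(300.7), np.float64(169.3), 0.968), (np.float64(332.7), np.float64(140.8), 0.991)]
170 [(-7, 17, -95), (-4, 19, -95), (-2, 20, -95), (4, 19, -93)]
172 [(-10, 20, -93), (-5, 21, -92), (0, 18, -89), (3, 20, -89)]
174 [(-11, 22, -90), (928, -1198, 707), (16, -3, -71), (-12, 39, -96)]
176 [(-9, 20, -83), (14, -4, -66), (14, -1, -67), (-10, 37, -91)]
178 [(-10, 20, -79), (-6, 21, -78), (-11, 31, -84), (-12, 40, -88)]
180 [(-11, 21, -75), (-12, 29, -79), (-10, 30, -79), (-12, 39, -83)]
scene [(np.float64(251.8), np.float64(232.0), 0.866), (np.float64(254.3), np.float64(214.6), 0.884), (np.float64(256.7), np.float64(197.9), 0.902), (np.float64(257.4), np.float64(192.8), 0.907), (np.float64(264.8), np.float64(155.3), 0.961)]
wrist [(np.float64(319.1), np.float64(397.0), 0.165), (np.float64(318.6), np.float64(356.1), 0.137), (np.float64(317.7), np.float64(293.1), 0.108), (np.float64(317.3), np.float64(265.6), 0.099), (np.float64(328.7), np.float64(-391.0), 0.031)]
```

View pics/wr.png

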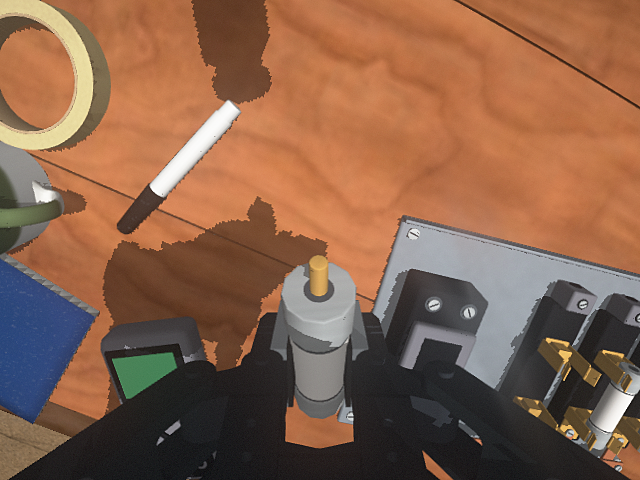

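The wrist view shows the pin tip at (318,262) and the end cap at (319,290). That is within 4 px of the fitted prediction, so the tip is about 100 mm before the lens, near the axis, with about 4–5° of angle error. Handing in.

```bash
python3 lv.py | head -3; python3 -m inch '[[0.12,[0,0,0],0],[0.12,[0,0,0],0]]'; python3 -c "
from station import *
print(hand_in())"
```

```text
scene 0.065 30 [-23. -13.] [-19.  -3.] [-9. 11.]
scene 0.075 21 [-30. -12.] [-24.  -5.] [-14.   9.]
scene 0.085 85 [-34. -14.] [-29.  -2.] [-18.  12.]
time: 28.7
tool_pos: [0.5416, 0.2147, 0.1439]
orientation: [0.0, 0.977, 0.214, 0.0]
wrist_force: [1.1, 0.5, -0.3]
width: 0.204
finger_force: 77.4
the job is handed in; nothing more can be done
None
```

I handed the job in at 28.7 s with the switch off and the blown fuse held steady, its pin tip by my measurements about 10 cm in front of the lens, within a few mm of the optical axis and about 4–5° off it; no verdict came back.

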